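# Slide the tea tin along the rail to its stop

### The arm

A 6-joint arm with a two-finger parallel gripper is mounted at the origin on a cart in front of the work surface, level with it; the furniture and walls round the work are solid. World frame = base frame: x ahead of the robot, y to its left, z up, the work surface at z = 0. Lengths are in mm, angles in rad, forces in N, time in s.
With the tool pointing down it reaches from about 350 to 975 mm from the base axis. Payload 7.1 kg.
Tool frame: the origin (TCP) lies on the front face of the gripper's body, between the roots of the fingers; the fingertips stand 80 mm ahead of it and the grasp point (between the pads) lies 61 mm ahead of it (env.tips_ahead is the distance from the TCP to the fingertips, in mm); z points along the fingers, y is the line along which they close (so a half turn about z gives the same grasp; the last joint's range is limited). The gripper opens to 88 mm and grips with 3 to 60 N. Pads are 20 mm wide; open, the fingers measure 115 mm over their backs; the gripper's body (75 mm by 178 mm) begins 61 mm behind the grasp point.
Start: joints at [-1.166, 0.423, 1.63, -0, 1.089, -0.019], TCP at [257.032, -569.684, 302.675] pointing down, gripper open.
Joint ranges: [-3, 3], [-0.9, 2.11], [0.09, 2.58], [-1.31, 4.45], [0.11, 2.69], [-2.54, 2.54]. Speed limits (rad/s): [2.39, 2.39, 3.01, 3.14, 3.14, 3.14].

### API

Orientations are given as a unit quaternion [x, y, z, w].
In Python, from station import env, set_gripper, viewer, workorder gives the robot as it stands. Calls block until the motion is done:
- env.reach(position, orientation): joint-space move of the TCP to a pose.
- env.move_l(position, rot=None, rate=150, f_stop=None): straight line of the TCP; rot=None keeps the orientation; rate is the mean speed in mm/s. With f_stop (N) it stops when the force on the tool has changed by that much, and returns True; else False.
- env.move_joints(angles): joint-space move.
- set_gripper(opening): finger opening in mm; the grip force is fixed at half the most; returns when the fingers have stopped.
- env.hold(seconds).
- env.ik(position, orientation): joint angles nearest the present ones, or None.
- env.read_state(): the state.
- viewer.camera(name): name is "scene" or "top" or "wrist"; returns the picture (384x512x3 uint8, blue, green, red); there is no depth.
- viewer.camera_params(name): a dict with "fx", "fy", "cx", "cy" (pixels), "pose" (4x4, takes a point from camera to world coordinates); the wrist camera has in their place "tool_from_camera" (4x4, takes a point from camera to tool coordinates, whose origin is the TCP and whose axes are the flange's). Camera axes: x right, y up, looking along -z (the intrinsics and any distortion apply to the point x, -y, -z); pixel columns grow to the right and rows downward; lengths in mm; the calibration is good to about 2 mm. The wrist camera is an equidistant fisheye: a pixel r from the principal point sees the ray r / f radians off the axis. A picture is of the moment at which its call begins: read the wrist's pose just before it. camera_params takes no time and is no camera call.
A pose or a line that the arm cannot do raises env.IKError and nothing moves.
- workorder.sign_off(): hands the job in; it is judged then, once.
The state is a dict: "time_s": time; "qpos": joint angles; "dq": joint speeds; "tau": joint torques, N m; "tool_pos": TCP position; "orientation": TCP orientation; "force": force on the tool from outside, world axes, zero at the start; "wrist_torque": the same for the moment, N m; "width": finger opening in mm; "grip_force": force on a finger pad.
Only numpy, scipy, OpenCV 4.12 (cv2) and the standard library are available. Lean on these libraries where they do the work, as an engineer would, in place of code of your own. Each camera call takes 0.05 s, during which the arm holds its last target. There are 200 camera calls.

### The job

Put the tea tin away under the little wooden shelf: push it back against the upright metal rail first, then slide it along the rail, staying on the worktop, until it rests against the rubber pad of the blue end stop. Keep the tin upright and against the rail once it is under the shelf, never lift it, and leave the other things on the worktop where they are.

Things in the scene. Friction and masses are not known exactly. Their poses are not given: they have to be found in the camera images.
- tea_tin: Round tea tin standing on the worktop, dark green lid, grey body; 72 mm in diameter (lid rim 74), 92 mm tall, 0.1 to 0.25 kg, loose; the lid stays on. Ordinary friction. Origin: centre of its underside, z up, yaw means nothing. It starts in front of the rail's part without a shelf (to the robot's right), 20 to 45 mm off the rail.
- rack: Fixed tea rack. Origin at worktop level, in the middle of its upright aluminium rail. +y runs along the rail to the robot's left, +x away from the robot; yaw varies a little. The rail is 12 mm thick (front face at x = -6 mm), y = -240 to +240 mm, 105 mm tall or more. A tin against it has its centre at x = -43 mm, so the shelf board overhangs its rear half.
- shelf_edge (a point): Near right corner of the rack's wooden shelf board, on its underside, 130 mm above the worktop. The board (12 mm thick) runs from here 280 mm to +y and 120 mm to +x, open below in front of the rail; a mug, a bottle and a cap are fixed on it. To push a tin under it the hand must lean back towards the robot, fingers pointing down and forward.
- stop: Fixed blue block with a black rubber pad, in front of the rail under the shelf, same axes as the rack; 60 mm in x, 30 mm in y with the pad, 60 mm tall. Origin: centre of its underside; the pad's face looks along the rail to -y, at y = -15 mm. A tin that touches it has its centre at y = -51 mm.
- tea_strainer: Bystander: steel tea strainer cup, 82 mm wide, 61 mm tall; origin under its centre.
- cap_black: Bystander: black bottle cap, 57 mm wide, 24 mm tall; origin under its centre.
- teaspoon: Bystander: steel teaspoon lying flat, 132 x 26 x 9 mm; origin under its centre.
- ptfe_tape: Bystander: white roll of tape lying flat, 52 mm wide, 15 mm tall; origin under its centre.
- ball_valve: Bystander: brass ball valve with a red lever, 32 x 115 x 49 mm; origin underneath, near the middle.
- thermos_side: Bystander: cream thermos with a black cup, 84 mm wide, 205 mm tall, at the left edge; origin under its centre.

How it is judged:
By the outcome, as a careful person would: the job done as asked, in the order asked, and still so for the second after the job is handed in, with the robot touching nothing.
It also fails if it takes over 45 s, if anything falls off the work surface, if the arm or the gripper's body presses on something with over 40 N, if the wrist force passes 120 N, or if a joint passes its speed limit or range.

## Working session

There is one attempt and no reset: what is moved stays moved. The work goes in short steps, each a Python script; the robot and the scene stay as the last script left them, time stands still between calls to the robot, and variables do not carry over. Pictures are saved under pics/ and viewed, at most 10 in all, crops included, and the job is handed in when it is done.

```bash
ls; mkdir -p pics; python3 - <<'E'
from station import env, viewer
import cv2, numpy as np
for n in("scene","top"):
    cv2.imwrite(f"pics/{n}0.png",viewer.camera(n))
    p=viewer.camera_params(n);print(n,{k:np.round(v,3).tolist() for k,v in p.items()})
print(np.round(env.read_state()["orientation"],3),{k:np.round(v,3).tolist() for k,v in viewer.camera_params("wrist").items()})
E
```

```text
pics
scene {'fx': 429.712, 'fy': 429.712, 'cx': 258.732, 'cy': 192.896, 'pose': [[0.577, 0.417, -0.702, -465.406], [-0.817, 0.277, -0.506, -694.089], [-0.016, 0.866, 0.501, 794.79], [0.0, 0.0, 0.0, 1.0]]}
top {'fx': 464.818, 'fy': 464.818, 'cx': 255.762, 'cy': 183.446, 'pose': [[-0.004, 0.982, -0.188, 265.956], [-1.0, -0.003, 0.008, -4.514], [0.007, 0.188, 0.982, 1493.952], [0.0, 0.0, 0.0, 1.0]]}
[ 0.978  0.21  -0.    -0.001] {'fx': 297.319, 'fy': 297.319, 'cx': 255.261, 'cy': 190.489, 'tool_from_camera': [[0.0, 0.962, 0.273, 73.42], [1.0, -0.0, -0.001, -0.44], [-0.001, 0.273, -0.962, -83.628], [0.0, 0.0, 0.0, 1.0]]}
```

View pics/scene0.png

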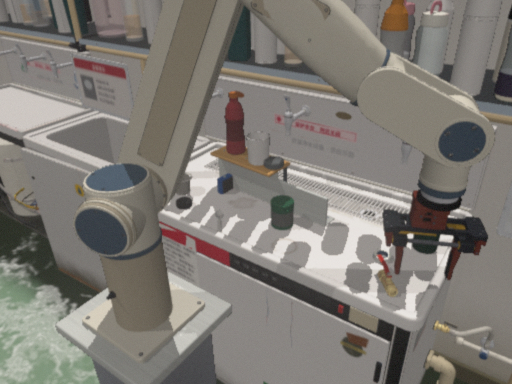

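View pics/top0.png

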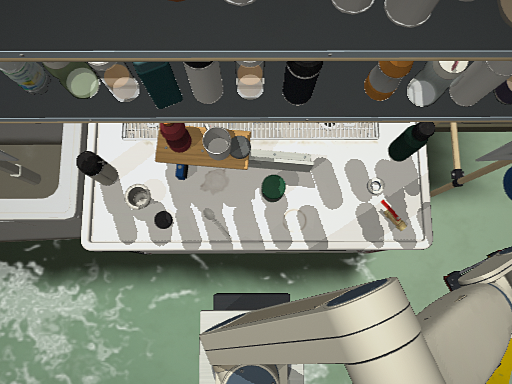

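The scene view shows the tin at about (283,212), the shelf with its bottle and mug at (250,150), and the blue stop at (225,183). In the top view the tin lid is at (273,188), the rail runs from about (250,155) to (315,165), the stop is at (181,171) and the teaspoon at (215,222). Next I'll look at a zoomed crop.

```bash
python3 - <<'E'
import cv2
t=cv2.imread("pics/top0.png")[115:245,135:335]; cv2.imwrite("pics/topc.png",cv2.resize(t,None,fx=4,fy=4,interpolation=cv2.INTER_CUBIC))
s=cv2.imread("pics/scene0.png")[90:250,160:345]; cv2.imwrite("pics/scenec.png",cv2.resize(s,None,fx=4,fy=3.7,interpolation=cv2.INTER_CUBIC))
E
```

```text
(no output)
```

View pics/topc.png

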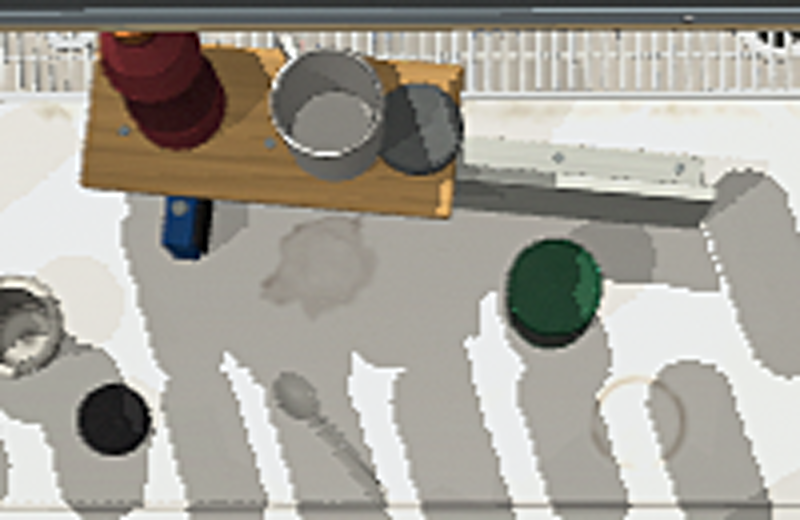

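View pics/scenec.png

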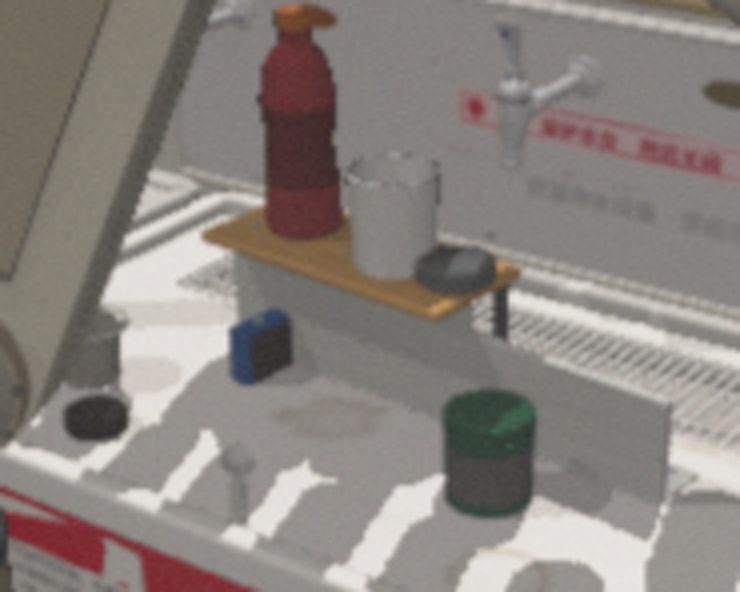

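The top crop shows the tin lid centred at (554,287), the shelf's front underside edge from (82,188) to (449,219), the rail foot from (455,207) to (700,227), and the stop's pad at about (207,228). The scene crop shows the rail foot's right end at (663,503) and the shelf corner at (433,317).

```bash
cat > h.py <<'E'
import numpy as np, cv2
from station import env, viewer, set_gripper, workorder
from scipy.spatial.transform import Rotation as R
def cast(name,u,v,z):
    p=viewer.camera_params(name);T=p["pose"]
    d=T[:3,:3]@np.array([(u-p["cx"])/p["fx"],-(v-p["cy"])/p["fy"],-1])
    return T[:3,3]+d*(z-T[2,3])/d[2]
def tc(u,v,z): return cast("top",u/4+135-.4,v/4+115-.4,z)
def sc(u,v,z): return cast("scene",u/4+160-.4,v/3.7+90-.4,z)
def lid(img,box,name):
    x0,y0,x1,y1=box;h=cv2.cvtColor(img,cv2.COLOR_BGR2HSV)[y0:y1,x0:x1]
    m=cv2.inRange(h,(55,90,25),(95,255,255))
    n,l,s,c=cv2.connectedComponentsWithStats(m);i=1+s[1:,4].argmax()
    return s[i],c[i]+[x0,y0],(l==i)
E
python3 - <<'E'
from h import *
t=cv2.imread("pics/top0.png")
s,c,m=lid(t,(245,165,300,215),"top");print(s,c,cast("top",*c,88),cast("top",273-.0,186.5,92))
ys,xs=np.nonzero(m);(cx,cy),r=cv2.minEnclosingCircle(np.c_[xs,ys].astype(np.float32));print(cx+245,cy+165,r,cast("top",cx+245,cy+165,90))
A,B=tc(449,219,130),tc(82,188,130);print("shelf R,L",A,B,np.linalg.norm(A-B),"dir",(B-A)/np.linalg.norm(B-A))
C,D=tc(455,207,0),tc(700,227,0);print("rail foot",C,D,(C-D)/np.linalg.norm(C-D))
print("scene rail foot R",sc(663,503,0),"shelf R",sc(433,317,130),"shelf L",sc(203,237,130))
print("tin foot scene",sc(490,515,0),"stop pad top near/right",sc(292,313,60),tc(207,237,60),"pad foot far",sc(291,365,0),"stop left foot", sc(236,383,0))
print("rail top R",tc(716,198,105),sc(668,405,105))
print("spoon",tc(290,390,5),tc(380,495,5),"cap",tc(114,420,24),"strainer",tc(10,325,50))
E
```

```text
[ 17  10  23  24 442] [273.27828054 186.65837104] [524.89278535 -69.19348896  88.        ] [524.65271695 -68.16111249  92.        ]
273.0 186.5 12.175895690917969 [525.02176839 -68.25190979  90.        ]
shelf R,L [570.27969564  11.57057623 130.        ] [594.9353954  287.71525906 130.        ] 277.2431953859205 dir [ 8.89316678e-02  9.96037729e-01 -8.20123557e-16]
rail foot [609.395915    8.1541431   0.       ] [ 591.97220584 -193.41555624    0.        ] [0.08611898 0.99628486 0.        ]
scene rail foot R [ 596.5710812  -193.29362774    0.        ] shelf R [579.78591744  20.33492781 130.        ] shelf L [604.71632691 293.4439273  130.        ]
tin foot scene [502.75800747 -86.57578577   0.        ] stop pad top near/right [625.05522883 209.28412751  60.        ] [571.90695406 202.9743292   60.        ] pad foot far [623.33697253 212.70868528   0.        ] stop left foot [566.23661862 232.46635738   0.        ]
rail top R [ 591.79550452 -193.02220504  105.        ] [ 588.21022276 -194.83781658  105.        ]
spoon [457.49740313 141.17017934   5.        ] [373.03092789  68.19150052   5.        ] cap [431.61589656 278.2519741   24.        ] strainer [503.82988692 357.29443121  50.        ]
```

```bash
cat >> h.py <<'E'
U=np.array([.0873,.9962,0]);X=np.array([.9962,-.0873,0]);D=np.array([592,-193.5,0])  # rail foot, front right end
def rk(a,s,z): return D+X*a+U*s+[0,0,z]      # a: from rail front face (neg = in front), s: along rail
def to(p): d=np.array(p)-D; return d@X,d@U
def rot(psi,lean,flip):
    t=X*np.cos(psi)-U*np.sin(psi);n=X*np.sin(psi)+U*np.cos(psi)
    z=t*np.sin(lean)-np.array([0,0,1])*np.cos(lean);y=n*flip
    return R.from_matrix(np.c_[np.cross(y,z),y,z])
def tcp(tip,r): return np.array(tip)-env.tips_ahead*r.as_matrix()[:,2]
E
python3 - <<'E'
from h import *
print(env.tips_ahead,"tin",to([525,-68.5,0]),"pad",to([572,203,0]),to([625,209,0]))
for flip in(1,-1):
  for lean in(35,45,50):
    for psi,tip in((0,(-150,120,28)),(0,(-150,120,130)),(0,(-80,120,28)),(.14,(-40,35,40)),(.14,(-40,312,40)),(.14,(-120,290,40))):
        r=rot(psi,np.radians(lean),flip);q=env.ik(tcp(rk(*tip),r),r.as_quat())
        print(flip,lean,tip,None if q is None else np.round(q,2))
E
```

```text
80.0 tin (np.float64(-77.6579), np.float64(118.6759)) pad (np.float64(-54.53845), np.float64(393.2473)) (np.float64(-2.26365), np.float64(403.8514))
1 35 (-150, 120, 28) [-0.21  0.62  2.46  3.01  0.55  1.58]
1 35 (-150, 120, 130) [-0.21  0.26  2.45  2.77  0.19  1.84]
1 35 (-80, 120, 28) [-0.18  0.62  2.32  3.    0.4   1.62]
1 35 (-40, 35, 40) [-0.32  0.6   2.22  2.95  0.29  1.68]
1 35 (-40, 312, 40) [0.35 0.62 2.14 4.3  0.35 0.92]
1 35 (-120, 290, 40) [0.39 0.58 2.31 4.07 0.43 1.22]
1 45 (-150, 120, 28) [-0.23  0.78  2.53  3.02  0.95  1.54]
1 45 (-150, 120, 130) [-0.23  0.36  2.54  2.95  0.55  1.63]
1 45 (-80, 120, 28) [-0.19  0.73  2.39  3.03  0.76  1.57]
1 45 (-40, 35, 40) [-0.33  0.68  2.3   3.01  0.62  1.6 ]
1 45 (-40, 312, 40) [0.41 0.69 2.2  3.98 0.6  1.3 ]
1 45 (-120, 290, 40) [0.46 0.68 2.36 3.9  0.72 1.48]
1 50 (-150, 120, 28) [-0.24  0.89  2.55  3.02  1.17  1.52]
1 50 (-150, 120, 130) None
1 50 (-80, 120, 28) [-0.2   0.8   2.42  3.03  0.95  1.56]
1 50 (-40, 35, 40) [-0.34  0.74  2.33  3.02  0.8   1.58]
1 50 (-40, 312, 40) [0.43 0.74 2.22 3.92 0.74 1.4 ]
1 50 (-120, 290, 40)
[... 370 characters left out ...]
  4.07  0.43 -1.93]
-1 45 (-150, 120, 28) [-0.23  0.78  2.53  3.02  0.95 -1.6 ]
-1 45 (-150, 120, 130) [-0.23  0.36  2.54  2.95  0.55 -1.51]
-1 45 (-80, 120, 28) [-0.19  0.73  2.39  3.03  0.76 -1.57]
-1 45 (-40, 35, 40) [-0.33  0.68  2.3   3.01  0.62 -1.54]
-1 45 (-40, 312, 40) [ 0.41  0.69  2.2   3.98  0.6  -1.84]
-1 45 (-120, 290, 40) [ 0.46  0.68  2.36  3.9   0.72 -1.66]
-1 50 (-150, 120, 28) [-0.24  0.89  2.55  3.02  1.17 -1.62]
-1 50 (-150, 120, 130) None
-1 50 (-80, 120, 28) [-0.2   0.8   2.42  3.03  0.95 -1.58]
-1 50 (-40, 35, 40) [-0.34  0.74  2.33  3.02  0.8  -1.56]
-1 50 (-40, 312, 40) [ 0.43  0.74  2.22  3.92  0.74 -1.74]
-1 50 (-120, 290, 40) [ 0.5   0.75  2.38  3.87  0.87 -1.58]
```

```bash
python3 - <<'E'
from h import *
set_gripper(0)
env.move_joints([-1.05,0.0,2.5,0,.5,0]); env.move_joints([-1.0,0.0,2.5,3,.5,1.6])
r=rot(0,np.pi/4,1);q=r.as_quat()
env.reach(tcp(rk(-165,118,130),r),q)
env.move_l(tcp(rk(-150,118,28),r),rate=120)
s=env.read_state();print(s["time_s"],s["width"],s["force"],s["tool_pos"],s["tool_pos"]+80*r.as_matrix()[:,2])
cv2.imwrite("pics/top1.png",viewer.camera("top"));cv2.imwrite("pics/scene1.png",viewer.camera("scene"))
a=cv2.imread("pics/top1.png")[100:260,120:440];b=cv2.imread("pics/scene1.png")[90:330,160:400]
cv2.imwrite("pics/v1.png",np.vstack([cv2.resize(a,(640,320)),cv2.resize(b,(640,280))]))
E
```

```text
7.8583 0.19887379351333065 [ 0.38779902 -0.25237786 -0.05653649] [396.4693516  -58.08988505  85.01005501] [452.82243026 -63.0282747   28.44201781]
```

View pics/v1.png

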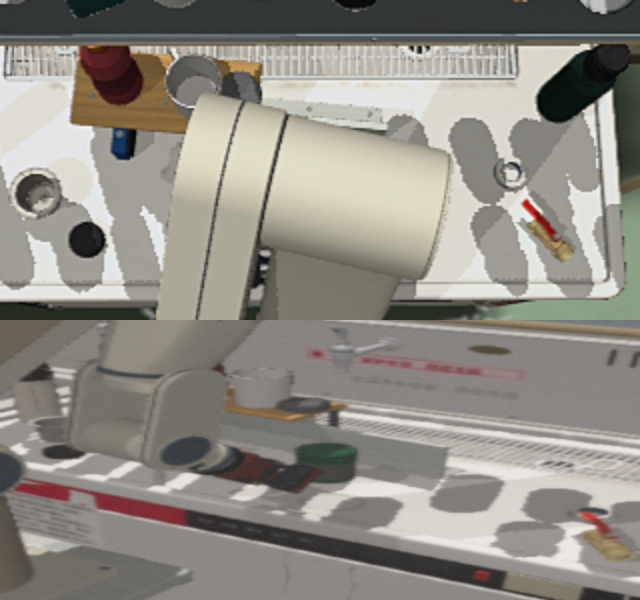

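The top view is partly hidden by the elbow. In the scene view, the closed fingers at about (295,475) sit in front of the tin at (325,460), near its centre line. I'll push it back now.

```bash
python3 - <<'E'
from h import *
r=rot(0,np.pi/4,1)
tip=lambda: env.read_state()["tool_pos"]+80*R.from_quat(env.read_state()["orientation"]).as_matrix()[:,2]
env.move_l(tcp(rk(-128,118,28),r),rate=100)
hit=env.move_l(tcp(rk(-65,118,28),r),rate=30,f_stop=6)
s=env.read_state();print(hit,s["time_s"],s["force"],"tip",to(tip()))
cv2.imwrite("pics/scene2.png",viewer.camera("scene"))
env.move_l(tcp(rk(-125,118,28),r),rate=120)
im=viewer.camera("scene");cv2.imwrite("pics/scene3.png",im)
p=env.read_state();w=viewer.camera("wrist")
cv2.imwrite("pics/v2.png",np.vstack([cv2.resize(im[130:290,160:360],(500,400),interpolation=cv2.INTER_CUBIC),cv2.resize(w[:,:],(500,200))]))
print(p["time_s"],p["force"])
E
```

```text
True 9.7417 [-2.80333464 -0.56845534  1.60259832] tip (np.float64(-82.5289874771477), np.float64(118.03818590409502))
10.3417 [-0.05464242 -0.45339372  0.48803649]
```

View pics/v2.png

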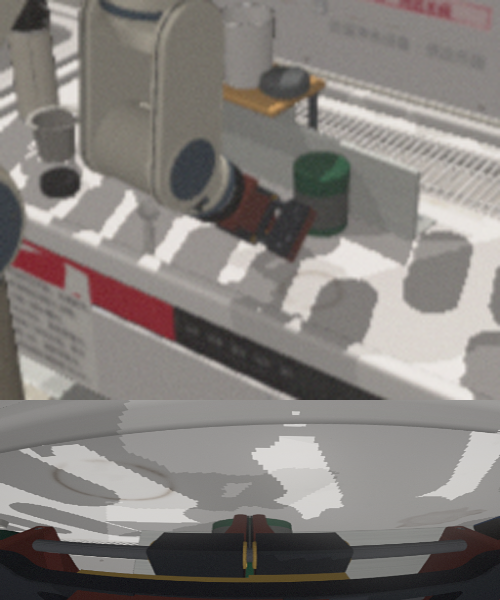

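The tin now stands against the rail, its lid at about (320,165) in the view, upright. Next I'll measure how far it shifted along the rail, then go round and slide it.

```bash
python3 - <<'E'
from h import *
for f in("scene0","scene3"):
    s,c,m=lid(cv2.imread(f"pics/{f}.png"),(255,180,315,240),"scene");print(f,s,c,to(cast("scene",*c,80)))
for psi in (.14,):
    r=rot(psi,np.pi/4,1)
    for t in((-140,30,42),(-40,30,42),(-40,330,42),(-40,300,42),(-130,290,42)):
        q=env.ik(tcp(rk(*t),r),r.as_quat());print(t,None if q is None else np.round(q,2))
E
```

```text
scene0 [35 19  2  3  4] [290.75 200.25] (np.float64(-45.332429101742456), np.float64(105.39422663832745))
scene3 [40 14  4  5 12] [296.33333333 196.        ] (np.float64(-12.247273121442104), np.float64(107.23106167526053))
(-140, 30, 42) [-0.44  0.71  2.49  2.93  0.84  1.56]
(-40, 30, 42) [-0.35  0.68  2.29  2.99  0.61  1.61]
(-40, 330, 42) [0.44 0.68 2.18 4.05 0.59 1.26]
(-40, 300, 42) [0.38 0.68 2.21 3.94 0.6  1.32]
(-130, 290, 42) [0.48 0.68 2.38 3.91 0.73 1.49]
```

```bash
python3 - <<'E'
from h import *
r=rot(.14,np.pi/4,1);q=r.as_quat()
tip=lambda: to(env.read_state()["tool_pos"]+80*R.from_quat(env.read_state()["orientation"]).as_matrix()[:,2])
def say(k,h=None): s=env.read_state();print(k,h,round(s["time_s"],2),np.round(s["force"],1),np.round(tip(),1))
env.move_l(tcp(rk(-140,32,42),r),q,rate=130);say("side")
h=env.move_l(tcp(rk(-40,32,41),r),rate=110,f_stop=10);say("in",h)
if not h:
    h=env.move_l(tcp(rk(-40,85,41),r),rate=40,f_stop=2.5);say("contact",h)
    h=env.move_l(tcp(rk(-40,285,41),r),rate=60,f_stop=9);say("slide",h)
im=viewer.camera("scene");cv2.imwrite("pics/scene4.png",im);t=viewer.camera("top")
cv2.imwrite("pics/v3.png",np.hstack([cv2.resize(im[90:250,160:320],(400,400),interpolation=cv2.INTER_CUBIC),cv2.resize(t[115:245,135:265],(400,400),interpolation=cv2.INTER_CUBIC)]))
E
```

```text
side None 11.16 [-0.3 -0.3  0.8] [-139.8   32.1]
in False 12.22 [0.  0.  0.7] [-41.   32.2]
contact False 13.69 [-0.2  0.4  0.1] [-40.   84.9]
slide False 17.18 [-1.4 -1.4  0.7] [-40.  284.9]
```

View pics/v3.png

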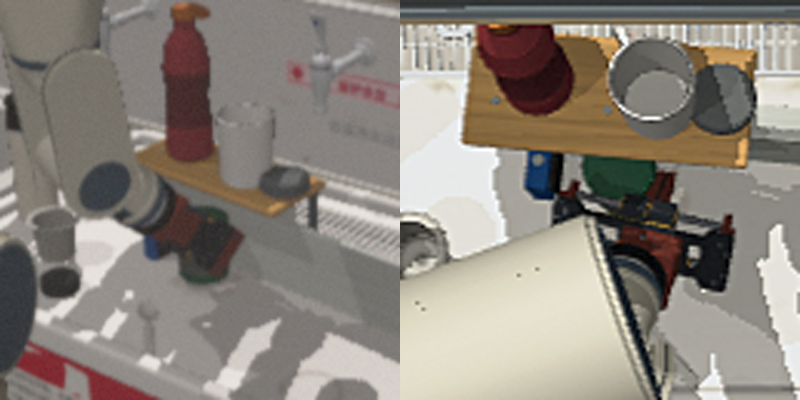

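The tin is upright under the shelf with its lid at about (618,175) in the right half. The stop's pad edge is at about 555, so a gap of 2–3 cm remains. I'll finish slowly.

```bash
python3 - <<'E'
from h import *
r=rot(.14,np.pi/4,1)
tip=lambda: to(env.read_state()["tool_pos"]+80*R.from_quat(env.read_state()["orientation"]).as_matrix()[:,2])
h=env.move_l(tcp(rk(-40,330,41),r),rate=22,f_stop=6)
s=env.read_state();print(h,s["time_s"],np.round(s["force"],1),tip())
im=viewer.camera("scene");t=viewer.camera("top")
cv2.imwrite("pics/v4.png",np.hstack([cv2.resize(im[110:230,180:300],(400,400),interpolation=cv2.INTER_CUBIC),cv2.resize(t[135:215,155:235],(400,400),interpolation=cv2.INTER_CUBIC)]))
E
```

```text
True 18.65 [-0.1 -2.8  1.5] (np.float64(-40.29797027267681), np.float64(317.31865805021255))
```

View pics/v4.png

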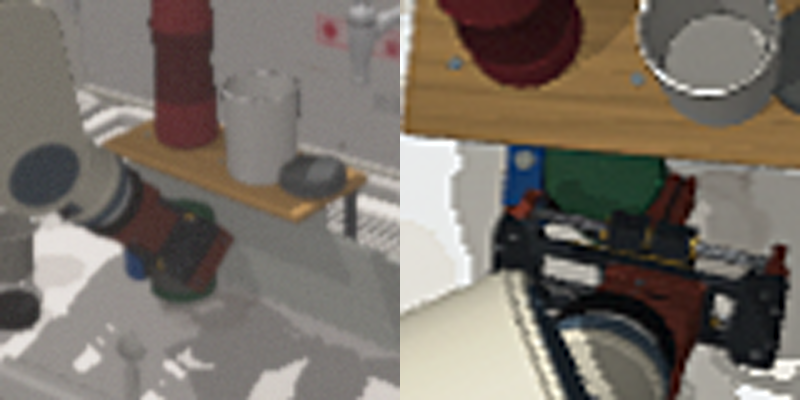

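The lid now meets the stop in the top view, at about (545,180), and contact was felt where the calculation put it. Now I'll back off and check.

```bash
python3 - <<'E'
from h import *
r=rot(.14,np.pi/4,1)
env.move_l(tcp(rk(-42,285,41),r),rate=60)
env.move_l(tcp(rk(-140,265,45),r),rate=110)
env.move_l(tcp(rk(-150,70,60),r),rate=150)
s=env.read_state();print(s["time_s"],np.round(s["force"],1))
im=viewer.camera("scene");t=viewer.camera("top")
cv2.imwrite("pics/v5.png",np.hstack([cv2.resize(im[110:230,180:300],(400,400),interpolation=cv2.INTER_CUBIC),cv2.resize(t[135:235,125:225],(400,400),interpolation=cv2.INTER_CUBIC)]))
E
```

```text
21.95 [0.  0.5 0.5]
```

View pics/v5.png

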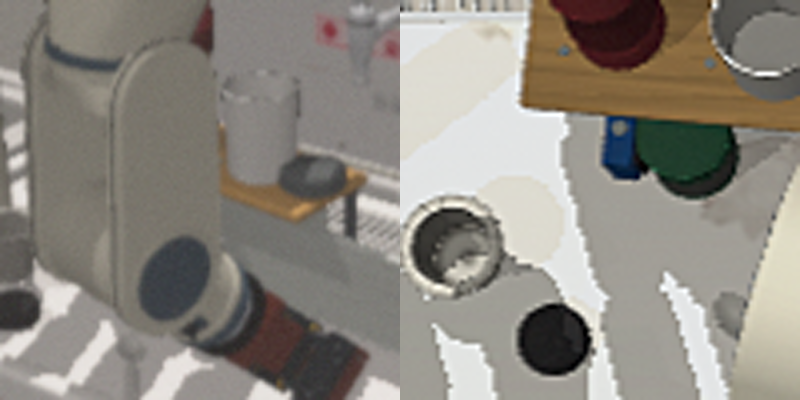

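The tin is upright and its lid meets the pad at (638,150). The strainer and cap haven't moved. I'll check the lid's front edge against the rail, then sign off.

```bash
python3 - <<'E'
from h import *
f=to(cast("top",125+287/4-.4,135+181/4-.4,82)); g=to(cast("top",125+738/4-.4,135+148/4-.4,92))
print("lid front a (expect ~-73)",f,"lid right s",g)
if abs(f[0]+73)<7: workorder.sign_off(); print("signed",env.read_state()["time_s"])
E
```

```text
lid front a (expect ~-73) (np.float64(-75.2859464325189), np.float64(356.72086711418274)) lid right s (np.float64(-21.970359274030134), np.float64(11.409289588381545))
the job is handed in; nothing more can be done
the job is handed in; nothing more can be done
```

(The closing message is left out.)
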